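# Move three parts one station on at the inspection bench

### The job

Move each machine part one station on: the brass bush from the scale to the round microscope stage, the hexagonal steel coupling from the tray to the scale's pan, and the aluminium valve block from the stage into the tray, each standing upright in the middle of its new place. All three places are taken, so park a part on the empty cork mat on the way. Set the parts down without dropping them or tipping them over, let go of them, and leave the amber bottle, the loupe and the marker where they are.

Things in the scene. Friction and masses are not known exactly. Their poses are not given: they have to be found in the camera images.
- bush_center (a point): Brass flanged bush standing upright, a smooth round tube 36 mm in diameter and 60 mm tall with an open bore (22 mm), on a round foot flange 50 mm in diameter and 6 mm thick; about 0.3 kg, loose. It starts on the scale. The point is on its axis, half-way up, 30 mm above its underside; z is its axis, up.
- coupling_center (a point): Steel hexagonal coupling standing upright, a hexagonal bar 36 mm across flats and 50 mm tall with a round dark mark in its top; about 0.3 kg, loose. It starts in the tray. The point is on its axis, half-way up, 25 mm above its underside; z is up, x is square to one pair of flats (so are the directions 60 and 120 degrees from x).
- block_center (a point): Aluminium valve block standing upright, an oblong block 60 mm (its x) by 38 mm (its y) and 44 mm tall, with two round bosses 22 mm wide and 6 mm high on top, 50 mm tall in all; about 0.22 kg, loose. It starts on the stage. The point is on its vertical middle line, 25 mm above its underside; z is up.
- stage_top (a point): Fixed; stands anywhere in an arc before the robot, trading places with the other three stations, turned up to 25 degrees. The microscope's stage: a white round disc 100 mm in diameter on a black square base 120 mm wide, 22 mm high in all. The point is the middle of the disc's upper face; z is up.
- scale_pan (a point): Fixed; stands anywhere in an arc before the robot, trading places with the other three stations, turned up to 25 degrees. The scale: a low grey box 128 mm (its x) by 112 mm with a square steel pan 92 mm wide on it and a dark display strip at its -x side; the pan is rigid, its upper face 24 mm above the bench. The point is the middle of the pan's upper face; z is up.
- tray_floor (a point): Fixed; stands anywhere in an arc before the robot, trading places with the other three stations, turned up to 25 degrees. The parts tray: a flat square wooden tray 124 mm wide with a pale paper lining; floor 8 mm above the bench, inside 110 mm wide, the rim only 3 mm above the floor. The point is the middle of the floor's upper face; z is up.
- mat_top (a point): Fixed; stands anywhere in an arc before the robot, trading places with the other three stations, turned up to 25 degrees. The spare spot: a round cork mat 110 mm in diameter and 6 mm thick, empty at the start. The point is the middle of its upper face; z is up.
- vial_center (a point): Bystander, to be left alone: a small amber bottle with a black cap, 32 mm in diameter and 66 mm tall, upright and loose, between the robot and the stations. The point is half-way up.
- loupe_center (a point): Bystander, to be left alone: a black eye loupe, 36 mm in diameter and 34 mm tall, upright and loose, between the robot and the stations. The point is half-way up.
- marker_center (a point): Bystander, to be left alone: a black marker pen with a red cap, 126 mm long and 17 mm thick, lying loose beyond the stations. The point is its middle; x runs along it to the cap.

How it is judged (in metres and radians):
At the end, for the whole second after the job is handed in: The bush stands on the stage, the coupling on the scale's pan and the valve block in the tray: each within 15 mm of the middle (horizontally), its height within 5 mm of resting there, upright within about 6 degrees, released and at rest (horizontal distance between bush_center and stage_top below 0.015 m and z of bush_center in the frame of stage_top between 0.025 and 0.035 m and angle between each of bush_center, coupling_center, block_center's own z axis and vertical below 0.1 rad and linear speed of each of bush, coupling, block below 0.02 m/s and contact force between each of bush, coupling, block and the fingers below 0.05 N and horizontal distance between coupling_center and scale_pan below 0.015 m and z of coupling_center in the frame of scale_pan between 0.02 and 0.03 m and horizontal distance between block_center and tray_floor below 0.015 m and z of block_center in the frame of tray_floor between 0.02 and 0.03 m); the robot touches nothing.
It fails at once if a part is dropped (in free fall faster than 0.6 m/s) ((contact force between bush and anything else below 0.01 N and linear speed of bush above 0.6 m/s) or (contact force between coupling and anything else below 0.01 N and linear speed of coupling above 0.6 m/s) or (contact force between block and anything else below 0.01 N and linear speed of block above 0.6 m/s)).
It fails at once if a part is tipped over (more than 40 degrees) (angle between any of bush_center, coupling_center, block_center's own z axis and vertical above 0.7 rad).
It fails at once if the bottle, the loupe or the marker is moved by more than 20 mm (distance of any of vial_center, loupe_center, marker_center from where it was at the start of the episode above 0.02 m).
It also fails if it takes over 99 s, if anything falls off the work surface, if the arm or the gripper's body presses on something with over 40 N, if the wrist force passes 120 N, or if a joint passes its speed limit or range.

### The arm

A 6-joint arm with a two-finger parallel gripper is mounted at the origin on the work surface. World frame = base frame: x ahead of the robot, y to its left, z up, the work surface at z = 0. Lengths are in mm, angles in rad, forces in N, time in s.
With the tool pointing down it reaches from about 275 to 1000 mm from the base axis. Payload 8.4 kg.
Tool frame: the origin (TCP) lies at the centre of the arm's flange, where the gripper is bolted on; the fingertips stand 173 mm ahead of it and the grasp point (between the pads) lies 155 mm ahead of it; z points along the fingers, y is the direction in which the jaws open and shut (so a half turn about z gives the same grasp; the last joint's range is limited). The gripper opens to 85 mm and grips with 20 to 120 N. Pads are 22 mm wide; open, the fingers measure 114 mm over their backs; the gripper's body (76 mm by 85 mm) begins 54 mm behind the grasp point. The pads swing forward as they close: fully open they stand 13 mm farther back than shut.
Start: joints at [1.308, 0.353, 1.633, -0, 1.155, -0.002], TCP at [161.157, 603.869, 404.681] pointing down, gripper open.
Joint ranges: [-2.63, 2.63], [-0.92, 2.1], [0.06, 2.66], [-1.3, 4.44], [0, 2.69], [-3.02, 3.02]. Speed limits (rad/s): [2.22, 2.22, 2.79, 3.14, 3.14, 3.14].

### API

Orientations are given as [roll, pitch, yaw] about the fixed x, y, z axes, in that order (R = Rz(yaw) Ry(pitch) Rx(roll)).
In Python, from rig import sense, grab_frame, camera_model, sign_off gives the robot as it stands. The module is installed in compiled form; this text tells all that it offers.
- The arm moves only by the tool step_arm, never from a script. Its argument "commands" is a list of rows, each a list of 3 entries, a list of its own where there are three numbers: the shift along the tool's x, y, z in mm, then the turn about the tool's z in rad, then the opening, from 0 (shut) to 1 (fully open). A call has 1 to 20 rows; each row shifts and turns the pose as measured when the row begins, along the tool's axes as they then stand; what a row does not reach is not made up. A row lasts 1/8 s, in which the tool goes at most 62.5 mm and 10.7 degrees, less where a joint would pass 70% of its speed; a pose out of reach is approached as far as the arm can. A call with a gripper value outside its range is refused whole. The fingers move at their own pace and stop on an object; "force" is the grip in N (left out, the last holds). Time passes only in rows, so rows that do not move let the fingers close. It gives the time, the measured TCP pose, the force and the opening at its end, in the units of the state.
- sense(): the state, without advancing time (a new reading comes with each control period).
- grab_frame(name): name is "scene" or "top"; returns the picture (480x640x3 uint8, blue, green, red); there is no depth.
- camera_model(name): a dict with "fx", "fy", "cx", "cy" (pixels), "R" (3x3) and "t" (3): a world point X has camera coordinates R X + t. Camera axes: x right, y down, z forward; pixel columns grow to the right and rows downward; lengths in mm; the calibration is good to about 2 mm. A picture is of the moment at which its call begins. camera_model takes no time and is no camera call.
- sign_off(): hands the job in, once; it reports no verdict.
The state is a dict: "clock": time; "qpos": joint angles; "qvel": joint speeds; "joint_efforts": joint torques, N m; "eef_pos": TCP position; "tcp_rot": TCP orientation; "contact_force": force on the tool from outside, world axes, zero at the start; "wrist_torque": the same for the moment, N m; "opening": opening from 0.0 (shut) to 1.0 (fully open).
Only numpy, scipy, OpenCV 4.12 (cv2) and the standard library are available. Lean on these libraries where they do the work, as an engineer would, in place of code of your own. Each camera call takes 0.05 s, during which the arm holds its last target. There are 200 camera calls.

## Working session

There is one attempt and no reset: what is moved stays moved. The work goes in short steps, Python scripts to look and compute and a tool call to move; the robot and the scene stay as the last step left them, time stands still between calls to the robot, and variables do not carry over. Pictures are saved under pics/ and viewed, about 12 in all and at most 16, crops included, and the job is handed in when it is done.

Besides the shell and the picture viewer there is one more tool, called after "Request:" as name(argument=value, ...), one argument or row to a line, values as JSON. step_arm: Moves the arm, as the interface text tells. Its arguments: {"type":"object","properties":{"commands":{"type":"array","items":{"type":"array"}},"force":{"type":"number"}},"required":["commands"]}

```bash
mkdir -p pics; python3 - <<'E'
from rig import *
import cv2
for n in ("top","scene"):
    cv2.imwrite(f"pics/{n}0.png",grab_frame(n)); m=camera_model(n); print(n,m)
s=sense(); print(s)
E
```

```text
top {'fx': 508.8579006264067, 'fy': 508.8579006264067, 'cx': 322.0728360377787, 'cy': 242.71417298024744, 'R': array([[ 0.02922074, -0.99919681,  0.02742043],
       [-0.99002951, -0.03271251, -0.13700896],
       [ 0.13779591, -0.02314353, -0.99019022]]), 't': array([ -24.3976381 ,  537.4627574 , 1009.72160611])}
scene {'fx': 523.9590168250675, 'fy': 523.9590168250675, 'cx': 319.63609493914794, 'cy': 242.41524444660274, 'R': array([[ 0.37387681,  0.92744146,  0.00827466],
       [ 0.74476644, -0.29489455, -0.59863191],
       [-0.5527559 ,  0.22997728, -0.8009815 ]]), 't': array([-206.07940908, -369.26754193, 1270.56016323])}
{'clock': 0.1, 'qpos': array([ 1.30764338e+00,  3.53597879e-01,  1.63409001e+00,  8.16391053e-06,
        1.15525445e+00, -2.38569754e-03]), 'qvel': array([ 0.00140304, -0.00189511, -0.00194132, -0.0005226 ,  0.00037016,
        0.00064609]), 'joint_efforts': array([-2.23331335e-03, -6.06355047e+01, -3.42822182e+01, -2.08825527e-04,
        3.99317752e-03, -5.35184526e-06]), 'eef_pos': array([161.06868329, 603.64956459, 404.0118207 ]), 'tcp_rot': array([-3.14024299e+00, -1.06846076e-05,  2.88082209e+00]), 'contact_force': array([ 0.41362216, -0.31630693, -0.53493383]), 'wrist_torque': array([ 0.02788301,  0.00357091, -0.00719361]), 'opening': 0.9987293349075321}
```

View pics/top0.png

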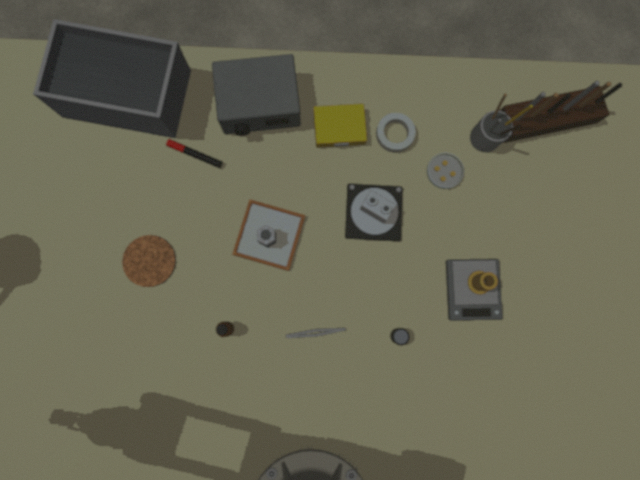

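View pics/scene0.png

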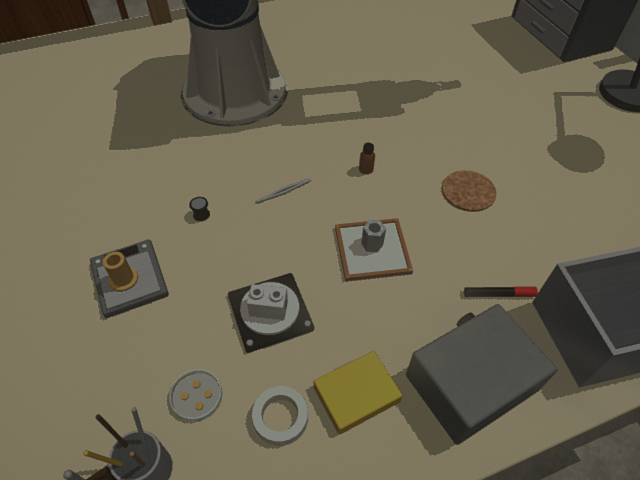

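The top view shows the mat at (150,261), the tray with the coupling at (269,235), the stage with the block at (374,212) and the scale with the bush at (474,290). The bottle is at (225,329), the loupe at (400,337) and the marker at (195,153). The scene view agrees. Next I'll zoom in on the stations.

```bash
cat > h.py <<'E'
import numpy as np, cv2
from rig import *
def ray(n,u,v,z):
    m=camera_model(n); R,t=m["R"],m["t"]; c=-R.T@t
    d=R.T@np.array([(u-m["cx"])/m["fx"],(v-m["cy"])/m["fy"],1]); return c+d*(z-c[2])/d[2]
def tiles(items,name,w=80,k=3.3):
    out=[]
    for im,u,v in items:
        u0,v0=int(u-w/2),int(v-w/2)
        c=cv2.resize(im[v0:v0+w,u0:u0+w],None,fx=k,fy=k,interpolation=cv2.INTER_CUBIC)
        for i in range(0,w,10):
            p=int(i*k); L=4 if i%20 else 9
            cv2.line(c,(p,0),(p,L),(0,0,255),1); cv2.line(c,(0,p),(L,p),(0,0,255),1)
        cv2.putText(c,f"{u0},{v0}",(12,22),0,.45,(0,0,255),1); out.append(c)
    h=len(out)//2
    cv2.imwrite(name,np.vstack([np.hstack(out[:h]),np.hstack(out[h:])]))
E
python3 - <<'E'
from h import *
T=cv2.imread("pics/top0.png");S=cv2.imread("pics/scene0.png")
tiles([(T,269,235),(T,374,212),(T,474,290),(S,373,248),(S,270,311),(S,129,276)],"pics/z0.png")
for n,u,v,z in [("top",150,261,6),("top",269,235,8),("top",374,212,22),("top",474,290,24),("scene",469,190,6),("scene",373,248,8),("scene",270,307,22),("scene",129,276,24),("top",225,329,66),("top",400,337,34),("top",195,153,8)]: print(n,ray(n,u,v,z).round(0))
E
```

```text
top [492. 350.   6.]
top [555. 104.   8.]
top [ 609. -116.   22.]
top [ 451. -326.   24.]
scene [496. 352.   6.]
scene [558. 105.   8.]
scene [ 614. -116.   22.]
scene [ 465. -326.   24.]
top [358. 177.  66.]
top [ 351. -171.   34.]
top [728. 271.   8.]
```

View pics/z0.png

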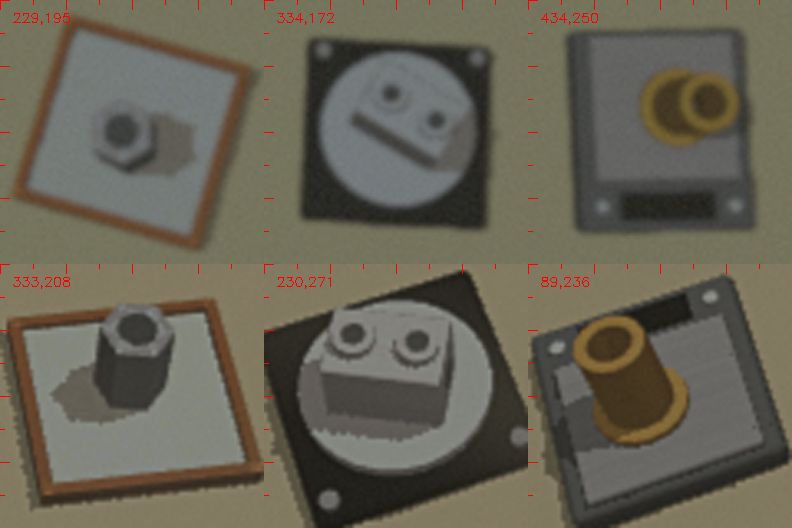

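The tiles show the coupling's top at tile px (122,131), the block's bosses at (127,93) and (173,121), and the bush's rim at (180,102), plus the station outlines. I'll compute positions from both views.

```bash
python3 - <<'E'
from h import *
T=cv2.imread("pics/top0.png");S=cv2.imread("pics/scene0.png")
def P(n,o,pts,z):
    return np.array([ray(n,o[0]+p[0]/3.3-.3,o[1]+p[1]/3.3-.3,z)[:2] for p in pts])
def ang(a): return np.degrees(np.arctan2(a[1],a[0])).round(1)
for n,o,p in [("top",(229,195),[(72,15),(255,72),(197,248),(14,195)]),("scene",(333,208),[(8,56),(212,36),(262,208),(40,237)])]:
    q=P(n,o,p,11); print("tray",n,q.mean(0).round(1),[ang(q[i+1]-q[i]) for i in range(3)],np.linalg.norm(np.diff(q,axis=0),axis=1).round())
print("coup",P("top",(229,195),[(122,131)],58),P("scene",(333,208),[(138,64)],58))
for n,o,p in [("top",(334,172),[(127,93),(173,121)]),("scene",(230,271),[(89,70),(153,79)])]:
    q=P(n,o,p,72); print("block",n,q.mean(0).round(1),ang(q[1]-q[0]),np.linalg.norm(q[1]-q[0]))
print("bush",P("top",(434,250),[(180,102)],84),P("scene",(89,236),[(85,80)],84))
for n,o,p in [("top",(434,250),[(64,37),(215,36),(218,178),(70,181)]),("scene",(89,236),[(37,148-40+0),(195,52),(236,174),(65,240)])]:
    q=P(n,o,p,24); print("pan",n,q.mean(0).round(1),[ang(q[i+1]-q[i]) for i in range(3)],np.linalg.norm(np.diff(q,axis=0),axis=1).round())
def big(n,im,u,v,lo,hi,z,hsv=True):
    m=cv2.inRange(cv2.cvtColor(im,cv2.COLOR_BGR2HSV),lo,hi); 
    k=np.zeros_like(m); cv2.circle(k,(u,v),36,255,-1); m&=k
    c=max(cv2.findContours(m,0,1)[0],key=cv2.contourArea); c=cv2.convexHull(c)
    e=cv2.fitEllipse(c); print(n,e,ray(n,*e[0],z).round(1))
    q=np.array([ray(n,*a[0],z)[:2] for a in c]).astype(np.float32); print("  circ",cv2.minEnclosingCircle(q),cv2.fitEllipse(q))
big("top",T,150,261,(3,60,20),(18,255,255),6); big("scene",S,469,190,(3,70,20),(16,255,255),6)
big("top",T,374,212,(0,0,100),(180,60,255),22); big("scene",S,270,311,(0,0,100),(180,60,255),22)
cr=lambda im,u,v:cv2.resize(im[v-16:v+16,u-16:u+16],None,fx=12,fy=12,interpolation=cv2.INTER_CUBIC)
cv2.imwrite("pics/hex.png",np.hstack([cr(T,266,235),cr(S,375,228)]))
E
```

```text
tray top [555.2 103. ] [np.float64(-105.6), np.float64(164.0), np.float64(75.6)] [124. 119. 121.]
tray scene [557.8 102.9] [np.float64(75.6), np.float64(-14.2), np.float64(-102.9)] [122. 123. 124.]
coup [[548.24317301 106.9524099 ]] [[547.91657496 107.64498594]]
block top [ 615.5 -119.6] -120.1 32.85245574090652
block scene [ 616.4 -119.6] 59.1 31.93340339784584
bush [[ 467.19388399 -334.83792254]] [[ 470.02797668 -333.9590855 ]]
pan top [ 467.4 -331.8] [np.float64(-87.8), np.float64(-179.9), np.float64(92.8)] [97. 90. 94.]
pan scene [ 470.6 -326.6] [np.float64(93.9), np.float64(3.2), np.float64(-85.4)] [86. 87. 89.]
top ((148.41261291503906, 260.6058044433594), (51.422096252441406, 53.54153823852539), 58.76380920410156) [492.6 353.4   6. ]
  circ ((493.2858581542969, 353.14007568359375), 55.295814514160156) ((492.9858703613281, 353.3208923339844), (108.94538116455078, 109.91191864013672), 151.77874755859375)
scene ((468.7216796875, 190.15542602539062), (39.04030227661133, 54.542755126953125), 104.77493286132812) [496.1 351.1   6. ]
  circ ((494.3903503417969, 352.06134033203125), 55.88275909423828) ((494.4903259277344, 351.8321533203125), (108.48064422607422, 111.42196655273438), 51.69061279296875)
top ((374.02288818359375, 210.69883728027344), (45.128265380859375, 45.84476852416992), 153.52000427246094) [ 612.  -115.7   22. ]
  circ ((612.327880859375, -115.975830078125), 49.30487060546875) ((612.2783203125, -115.798583984375), (95.8826675415039, 98.3822250366211), 83.32420349121094)
scene ((268.9092712402344, 306.9621887207031), (51.664756774902344, 58.759822845458984), 86.91239929199219) [ 613.5 -117.9   22. ]
  circ ((609.486328125, -117.92780303955078), 52.92633056640625) ((611.8950805664062, -117.2977523803711), (97.64697265625, 101.93711853027344), 109.33724975585938)
```

View pics/hex.png

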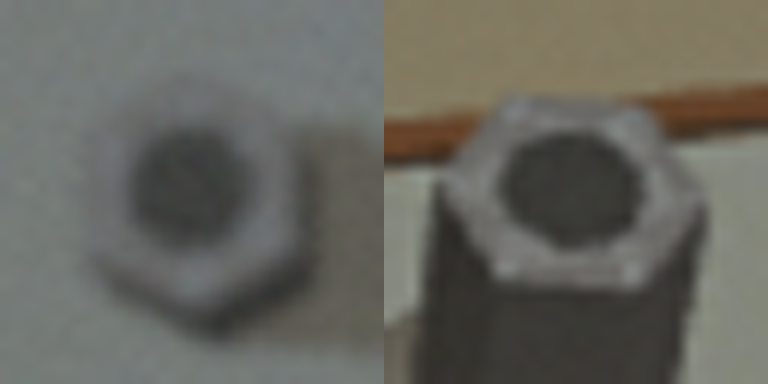

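Hex crop, scene half: the top's vertices are at about (120,97), (270,103), (322,195), (253,285), (110,280) and (60,180). I'll turn these into a yaw and start turning the tool for the block, which needs yaw 59.5° (a turn of about +1.84).

```bash
cat > go.py <<'E'
import sys; from h import *
x,y,z,yaw=map(float,sys.argv[1:5]); s=sense(); p=s["eef_pos"]; w=s["tcp_rot"][2]
d=np.array([x,y,z])-p; c,sn=np.cos(w),np.sin(w)
print("t %.1f"%s["clock"],p.round(1),"yaw %.3f"%w,"tool shift",np.round([c*d[0]+sn*d[1],sn*d[0]-c*d[1],-d[2]],1),"turn %.3f"%((w-np.radians(yaw)+np.pi/2)%np.pi-np.pi/2),"op %.3f"%s["opening"],"F",s["contact_force"].round(1))
E
python3 - <<'E'
from h import *
q=np.array([ray("scene",359+a/12-.5,212+b/12-.5,58)[:2] for a,b in [(120,97),(270,103),(322,195),(253,285),(110,280),(60,180)]])
print(q.mean(0)); d=np.diff(np.vstack([q,q[:1]]),axis=0); print(np.degrees(np.arctan2(d[:,1],d[:,0]))%60,np.linalg.norm(d,axis=1))
d=q-q.mean(0); print("vert",np.degrees(np.arctan2(d[:,1],d[:,0]))%60)
E
```

```text
[548.12914802 107.03687409]
[ 5.47065546 58.32882021  4.05446826  5.87847208 56.9444597   6.4907196 ] [22.78553266 18.96800494 20.67268098 21.24896844 20.04005621 19.00210509]
vert [ 5.84380016 59.63109345  5.29020278  2.85518901  1.39805366  3.1321975 ]
```

Request:
step_arm(
  commands=[
    [[0,0,0],0.167,1],
    [[0,0,0],0.167,1],
    [[0,0,0],0.167,1],
    [[0,0,0],0.167,1],
    [[0,0,0],0.167,1],
    [[0,0,0],0.167,1],
    [[0,0,0],0.167,1],
    [[0,0,0],0.167,1],
    [[0,0,0],0.167,1],
    [[0,0,0],0.167,1],
    [[0,0,0],0.167,1],
    [[0,0,0],0,1],
  ],
  force=40,
)

```text
clock: 1.6
eef_pos: [160.6, 601.9, 398.6]
tcp_rot: [3.138, 0.011, 0.985]
contact_force: [-0.2, -0.1, -0.3]
opening: 1.0
```

```bash
python3 go.py 616 -119.6 300 59.5
```

```text
t 1.6 [160.6 601.9 398.6] yaw 0.985 tool shift [-349.4  778.4   98.6] turn -0.054 op 1.000 F [-0.2 -0.1 -0.3]
```

Request:
step_arm(
  commands=[
    [[-10,22,0],-0.054,1],
    [[-20,44,5],0,1],
    [[-20,44,5],0,1],
    [[-20,44,5],0,1],
    [[-20,44,5],0,1],
    [[-20,44,5],0,1],
    [[-20,44,5],0,1],
    [[-20,44,5],0,1],
    [[-20,44,5],0,1],
    [[-20,44,5],0,1],
    [[-20,44,5],0,1],
    [[-20,44,5],0,1],
    [[-20,44,5],0,1],
    [[-20,44,5],0,1],
    [[-20,44,5],0,1],
    [[-20,44,5],0,1],
    [[-20,44,5],0,1],
    [[-10,22,0],0,1],
    [[0,0,0],0,1],
  ],
)

```text
clock: 3.98
eef_pos: [674.2, -73.0, 319.7]
tcp_rot: [3.139, 0.009, 1.13]
contact_force: [-0.2, 0.5, -0.6]
opening: 1.0
```

```bash
python3 go.py 616 -119.6 200 59.5
```

```text
t 4.0 [674.2 -73.  319.7] yaw 1.130 tool shift [-67.  -32.8 119.7] turn 0.092 op 1.000 F [-0.2  0.5 -0.6]
```

Request:
step_arm(
  commands=[
    [[-16,-8,0],0.045,1],
    [[-16,-8,0],0.045,1],
    [[-16,-8,0],0,1],
    [[-16,-8,5],0,1],
    [[-3,0,10],0,1],
    [[0,0,10],0,1],
    [[0,0,0],0,1],
  ],
)

```text
clock: 4.85
eef_pos: [606.7, -117.4, 293.4]
tcp_rot: [3.141, 0.009, 1.039]
contact_force: [0.5, -0.1, -0.3]
opening: 0.997
```

```bash
python3 go.py 616 -119.6 200 59.5
```

```text
t 4.8 [ 606.7 -117.4  293.4] yaw 1.039 tool shift [ 2.8  9.1 93.4] turn 0.001 op 0.997 F [ 0.5 -0.1 -0.3]
```

Request:
step_arm(
  commands=[
    [[2,5,10],0,1],
    [[2,4,20],0,1],
    [[0,0,20],0,1],
    [[0,0,10],0,1],
    [[0,0,0],0,1],
  ],
)

```text
clock: 5.48
eef_pos: [618.5, -118.3, 227.6]
tcp_rot: [-3.142, 0.009, 1.041]
contact_force: [0.1, 0.6, 0.8]
opening: 0.996
```

```bash
python3 go.py 616 -119.6 200 59.5
```

```text
t 5.5 [ 618.5 -118.3  227.6] yaw 1.041 tool shift [-2.4 -1.5 27.6] turn 0.002 op 0.996 F [0.1 0.6 0.8]
```

Request:
step_arm(
  commands=[
    [[-1,-1,12],0,1],
    [[0,-1,10],0,1],
    [[0,0,5],0,1],
    [[0,0,1],0,1],
    [[0,0,0],0,0.5],
    [[0,0,0],0,0.3],
    [[0,0,0],0,0.3],
    [[0,0,0],0,0.3],
    [[0,0,0],0,0.3],
  ],
  force=40,
)

```text
clock: 6.6
eef_pos: [616.7, -118.5, 199.5]
tcp_rot: [3.139, 0.008, 1.041]
contact_force: [-0.3, 0.7, -1.8]
opening: 0.44
```

```bash
python3 - <<'E'
from h import *
cv2.imwrite("pics/g1.png",cv2.resize(grab_frame("scene")[200:400,130:400],None,fx=2.5,fy=2.5))
E
python3 go.py 616 -119.6 200 59.5
```

```text
t 6.7 [ 616.7 -118.5  199.5] yaw 1.041 tool shift [-1.3 -0.1 -0.5] turn 0.002 op 0.445 F [ 0.3  0.  -1.9]
```

View pics/g1.png

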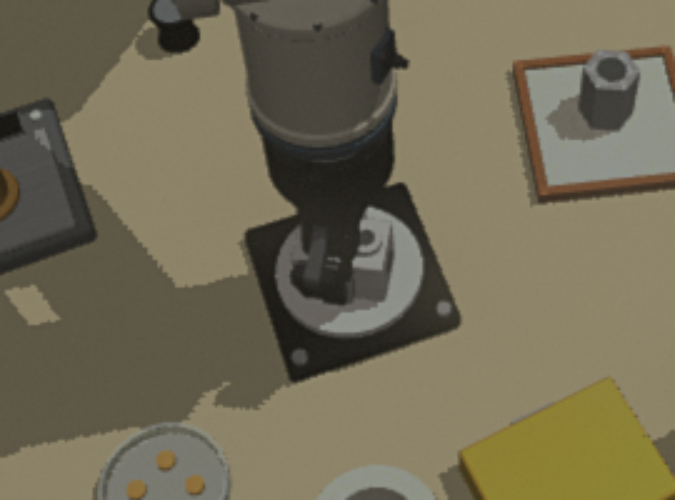

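The block is gripped: the opening of 0.44 is about 38 mm, and the picture shows the fingers around it on the stage at about (345,265). I'll lift it.

Request:
step_arm(
  commands=[
    [[0,0,-5],0,0.3],
    [[0,0,-15],0,0.3],
    [[0,0,-25],0,0.3],
    [[0,0,-25],0,0.3],
    [[0,0,-25],0,0.3],
    [[0,0,0],0,0.3],
  ],
)

```text
clock: 7.4
eef_pos: [617.1, -117.7, 301.3]
tcp_rot: [3.137, 0.008, 1.041]
contact_force: [0.1, 0.8, -2.7]
opening: 0.438
```

```bash
python3 go.py 493.7 352.6 290 59.5
```

```text
t 7.4 [ 617.1 -117.7  301.3] yaw 1.041 tool shift [ 343.3 -344.3   11.3] turn 0.002 op 0.438 F [ 0.1  0.8 -2.7]
```

Request:
step_arm(
  commands=[
    [[10,-10,0],0,0.3],
    [[20,-20,0],-0.005,0.3],
    [[28,-28,0],-0.008,0.3],
    [[28,-28,0],-0.008,0.3],
    [[28,-28,0],-0.008,0.3],
    [[28,-28,0],-0.008,0.3],
    [[28,-28,0],-0.008,0.3],
    [[28,-28,0],-0.008,0.3],
    [[28,-28,0],-0.008,0.3],
    [[28,-28,0],-0.008,0.3],
    [[28,-28,0],-0.008,0.3],
    [[28,-28,0],-0.008,0.3],
    [[20,-20,0],0,0.3],
    [[10,-10,0],0,0.3],
    [[0,0,0],0,0.3],
  ],
)

```text
clock: 9.28
eef_pos: [458.4, 362.1, 282.5]
tcp_rot: [-3.126, 0.024, 1.13]
contact_force: [-0.2, 0.0, -2.0]
opening: 0.439
```

```bash
python3 go.py 493.7 352.6 185 59.5
```

```text
t 9.3 [458.4 362.1 282.5] yaw 1.130 tool shift [ 6.5 36.  97.5] turn 0.092 op 0.439 F [-0.2  0.  -2. ]
```

```bash
cat > go.py <<'E'
# remaining shift of the grasp point to x y z (mm), jaw yaw in deg
import sys; from h import *; from scipy.spatial.transform import Rotation as Ro
x,y,z,yaw=map(float,sys.argv[1:5]); s=sense(); w=s["tcp_rot"][2]
R=Ro.from_euler("xyz",s["tcp_rot"]).as_matrix(); g=s["eef_pos"]+155*R[:,2]
print("t %.1f"%s["clock"],"grasp",g.round(1),"tilt",R[:2,2].round(3),"yaw %.3f"%w,"tool shift",(R.T@(np.array([x,y,z])-g)).round(1),"turn %.3f"%((w-np.radians(yaw)+np.pi/2)%np.pi-np.pi/2),"op %.3f"%s["opening"],"F",s["contact_force"].round(1))
E
python3 go.py 493.7 352.6 29.5 64.7
```

```text
t 9.3 grasp [454.7 359.8 127.6] tilt [-0.024 -0.015] yaw 1.130 tool shift [12.4 39.9 97.2] turn 0.001 op 0.439 F [-0.2  0.  -2. ]
```

Request:
step_arm(
  commands=[
    [[2,8,0],0,0.3],
    [[2,8,5],0,0.3],
    [[2,8,10],0,0.3],
    [[2,8,10],0,0.3],
    [[2,6,10],0,0.3],
    [[2,2,10],0,0.3],
    [[0,0,10],0,0.3],
    [[0,0,10],0,0.3],
    [[0,0,0],0,0.3],
  ],
)

```text
clock: 10.4
eef_pos: [501.8, 350.8, 210.3]
tcp_rot: [-3.125, 0.027, 1.127]
contact_force: [-0.2, -0.7, -2.0]
opening: 0.438
```

```bash
python3 go.py 493.7 352.6 29.5 64.7
```

```text
t 10.4 grasp [497.7 348.2  55.4] tilt [-0.026 -0.017] yaw 1.127 tool shift [ 2.9 -5.1 25.9] turn -0.003 op 0.438 F [-0.2 -0.7 -2. ]
```

Request:
step_arm(
  commands=[
    [[1,-2,6],0,0.3],
    [[1,-2,6],0,0.3],
    [[0,0,5],0,0.3],
    [[0,0,3],0,0.3],
    [[0,0,2],0,0.3],
    [[0,0,0],0,0.3],
  ],
)

```text
clock: 11.15
eef_pos: [498.2, 354.7, 187.6]
tcp_rot: [-3.126, 0.025, 1.127]
contact_force: [-0.3, 0.5, -1.4]
opening: 0.442
```

```bash
python3 go.py 493.7 352.6 29.5 64.7
```

```text
t 11.2 grasp [494.4 352.2  32.7] tilt [-0.025 -0.016] yaw 1.127 tool shift [ 0.2 -0.7  3.2] turn -0.002 op 0.442 F [-0.3  0.5 -1.4]
```

Request:
step_arm(
  commands=[
    [[0,0,1.5],0,0.3],
    [[0,0,1.5],0,0.3],
    [[0,0,1],0,0.3],
    [[0,0,0],0,0.3],
  ],
)

```text
clock: 11.65
eef_pos: [498.4, 354.7, 184.0]
tcp_rot: [-3.126, 0.025, 1.127]
contact_force: [-1.6, -0.6, -0.7]
opening: 0.441
```

```bash
python3 go.py 493.7 352.6 29.5 64.7
```

```text
t 11.7 grasp [494.6 352.2  29. ] tilt [-0.024 -0.016] yaw 1.127 tool shift [-0.1 -1.  -0.4] turn -0.002 op 0.441 F [-1.6 -0.6 -0.7]
```

Request:
step_arm(
  commands=[
    [[0,0,0.5],0,0.3],
    [[0,0,0],0,0.5],
    [[0,0,0],0,0.65],
    [[0,0,0],0,0.85],
    [[0,0,0],0,0.85],
    [[0,0,-10],0,0.85],
    [[0,0,-20],0,0.85],
    [[0,0,-25],0,1],
    [[0,0,-25],0,1],
    [[0,0,-25],0,1],
    [[0,0,0],0,1],
  ],
)

```text
clock: 13.02
eef_pos: [501.8, 357.0, 298.9]
tcp_rot: [-3.129, 0.02, 1.127]
contact_force: [-0.1, 0.0, -0.2]
opening: 0.998
```

```bash
python3 - <<'E'
from h import *
cv2.imwrite("pics/p1.png",np.hstack([cv2.resize(grab_frame("scene")[130:330,60:],None,fx=.68,fy=1.5) if 0 else cv2.resize(grab_frame("scene")[130:250,400:560],None,fx=2.5,fy=2.5)]))
E
python3 go.py 468.5 -334.4 140 0
```

```text
t 13.1 grasp [498.2 354.6 142.7] tilt [-0.021 -0.013] yaw 1.127 tool shift [-634.8  269.3   12.6] turn 1.127 op 0.997 F [-0.2  0.8  0.3]
```

View pics/p1.png

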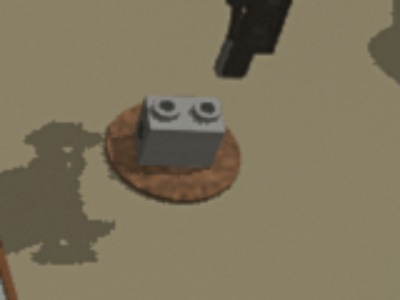

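The block stands on the mat (bosses at (167,106) and (207,108)). Next is the bush; the present yaw will do for it, since it is round.

Request:
step_arm(
  commands=[
    [[-15,6,0],0,1],
    [[-30,13,0],0,1],
    [[-30,13,0],0,1],
    [[-30,13,0],0,1],
    [[-30,13,0],0,1],
    [[-30,13,0],0,1],
    [[-30,13,0],0,1],
    [[-30,13,0],0,1],
    [[-30,13,0],0,1],
    [[-30,13,0],0,1],
    [[-30,13,0],0,1],
    [[-30,13,0],0,1],
    [[-30,13,0],0,1],
    [[-30,13,0],0,1],
    [[-30,13,0],0,1],
    [[-30,13,0],0,1],
    [[-30,13,0],0,1],
    [[-30,13,0],0,1],
    [[-15,6,0],0,1],
    [[0,0,0],0,1],
  ],
)

```text
clock: 15.58
eef_pos: [459.4, -261.7, 292.6]
tcp_rot: [-3.097, 0.039, 1.125]
contact_force: [-0.0, 0.3, -0.8]
opening: 1.003
```

```bash
python3 go.py 468.5 -334.4 140 63
```

```text
t 15.6 grasp [ 450.6 -264.1  137.8] tilt [-0.057 -0.016] yaw 1.125 tool shift [-55.7  46.4  -2. ] turn 0.025 op 1.003 F [-0.   0.3 -0.8]
```

Request:
step_arm(
  commands=[
    [[0,0,0],0,1],
    [[0,0,0],0,1],
    [[0,0,0],0,1],
    [[0,0,0],0,1],
    [[0,0,0],0,1],
    [[0,0,0],0,1],
  ],
)

```text
clock: 16.32
eef_pos: [459.3, -258.5, 292.2]
tcp_rot: [-3.096, 0.038, 1.128]
contact_force: [-0.3, 1.1, 0.6]
opening: 0.997
```

```bash
python3 go.py 468.5 -334.4 140 63
```

```text
t 16.3 grasp [ 450.3 -260.8  137.5] tilt [-0.058 -0.015] yaw 1.128 tool shift [-58.7  47.9  -2.5] turn 0.028 op 0.997 F [-0.3  1.1  0.6]
```

Request:
step_arm(
  commands=[
    [[-28,23,0],0,1],
    [[-28,23,0],0,1],
    [[0,0,0],0,1],
  ],
)

```text
clock: 16.7
eef_pos: [477.4, -330.3, 292.4]
tcp_rot: [-3.096, 0.038, 1.129]
contact_force: [-0.9, 0.6, -0.3]
opening: 1.003
```

```bash
python3 go.py 468.5 -334.4 62 63
```

```text
t 16.7 grasp [ 468.4 -332.7  137.7] tilt [-0.058 -0.015] yaw 1.129 tool shift [ 1.3  4.3 75.5] turn 0.029 op 1.003 F [-0.9  0.6 -0.3]
```

Request:
step_arm(
  commands=[
    [[0,0,0],0.12,1],
    [[0,0,0],0.15,1],
    [[0,0,0],0.15,1],
    [[0,0,0],0.15,1],
    [[0,0,0],0.15,1],
    [[0,0,0],0.15,1],
    [[0,0,0],0,1],
  ],
)

```text
clock: 17.58
eef_pos: [475.1, -325.3, 291.1]
tcp_rot: [-3.138, 0.063, 0.231]
contact_force: [0.5, 0.3, 0.4]
opening: 0.993
```

```bash
python3 go.py 468.5 -334.4 62 15
```

```text
t 17.6 grasp [ 465.5 -326.9  136.4] tilt [-0.062 -0.01 ] yaw 0.231 tool shift [ 5.9  8.3 74.1] turn -0.030 op 0.993 F [0.5 0.3 0.4]
```

Request:
step_arm(
  commands=[
    [[3,4,0],0,1],
    [[3,4,5],0,1],
    [[0,0,10],0,1],
    [[0,0,10],0,1],
    [[0,0,5],0,1],
    [[0,0,0],0,1],
  ],
)

```text
clock: 18.32
eef_pos: [480.8, -331.7, 257.6]
tcp_rot: [-3.135, 0.064, 0.239]
contact_force: [0.3, 0.0, -0.3]
opening: 0.999
```

```bash
python3 go.py 468.5 -334.4 62 15
python3 - <<'E'
from h import *
cv2.imwrite("pics/g2.png",cv2.resize(grab_frame("scene")[190:340,40:240],None,fx=3,fy=3))
E
```

```text
t 18.3 grasp [ 470.9 -333.1  102.9] tilt [-0.064 -0.009] yaw 0.239 tool shift [-0.   0.9 41. ] turn -0.023 op 0.999 F [ 0.3  0.  -0.3]
```

View pics/g2.png

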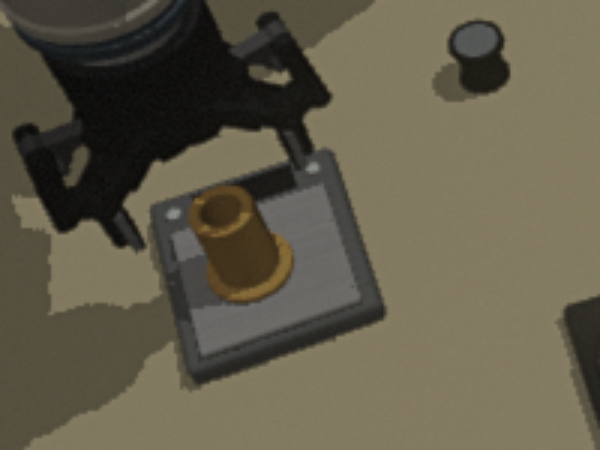

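The fingers straddle the bush; the midpoint of the tips at (221,205) falls on the bush's rim. I'll descend and grip.

Request:
step_arm(
  commands=[
    [[0,1,8],0,1],
    [[0,0,10],0,1],
    [[0,0,10],0,1],
    [[0,0,8],0,1],
    [[0,0,4],0,1],
    [[0,0,0],0,1],
    [[0,0,0],0,0.5],
    [[0,0,0],0,0.3],
    [[0,0,0],0,0.3],
    [[0,0,0],0,0.3],
    [[0,0,0],0,0.3],
  ],
  force=50,
)

```text
clock: 19.75
eef_pos: [478.7, -333.4, 216.1]
tcp_rot: [-3.137, 0.063, 0.239]
contact_force: [-0.4, -1.1, -1.7]
opening: 0.421
```

```bash
python3 go.py 468.5 -334.4 62 15
```

```text
t 19.8 grasp [ 469.1 -335.    61.4] tilt [-0.062 -0.01 ] yaw 0.239 tool shift [-0.5 -0.8 -0.5] turn -0.023 op 0.421 F [-0.4 -1.1 -1.7]
```

Request:
step_arm(
  commands=[
    [[0,0,-5],0,0.3],
    [[0,0,-12],0,0.3],
    [[0,0,-20],0,0.3],
    [[0,0,-20],0,0.3],
    [[0,0,-12],0,0.3],
    [[0,0,-5],0,0.3],
    [[0,0,0],0,0.3],
  ],
)

```text
clock: 20.62
eef_pos: [483.5, -332.4, 294.6]
tcp_rot: [-3.137, 0.063, 0.239]
contact_force: [-0.5, -0.5, -3.4]
opening: 0.42
```

```bash
python3 go.py 612 -116.5 130 15
```

```text
t 20.6 grasp [ 473.9 -334.   139.9] tilt [-0.062 -0.01 ] yaw 0.239 tool shift [ 186.  -178.6   -1. ] turn -0.023 op 0.420 F [-0.5 -0.5 -3.4]
```

Request:
step_arm(
  commands=[
    [[8,-8,0],0,0.3],
    [[16,-15,0],0,0.3],
    [[16,-15,0],0,0.3],
    [[16,-15,0],0,0.3],
    [[16,-15,0],0,0.3],
    [[16,-15,0],0,0.3],
    [[16,-15,0],0,0.3],
    [[16,-15,0],0,0.3],
    [[16,-15,0],0,0.3],
    [[16,-15,0],0,0.3],
    [[16,-15,0],0,0.3],
    [[10,-10,0],0,0.3],
    [[5,-5,0],0,0.3],
    [[0,0,0],0,0.3],
  ],
)

```text
clock: 22.38
eef_pos: [628.1, -98.8, 276.6]
tcp_rot: [-3.129, 0.07, 0.244]
contact_force: [-1.0, -0.1, -2.3]
opening: 0.418
```

```bash
python3 go.py 612 -116.5 62 15
```

```text
t 22.4 grasp [617.1 -99.5 122. ] tilt [-0.071 -0.005] yaw 0.244 tool shift [-4.8 16.  60.3] turn -0.018 op 0.418 F [-1.  -0.1 -2.3]
```

Request:
step_arm(
  commands=[
    [[-2,8,0],0,0.3],
    [[-2,8,5],0,0.3],
    [[0,0,10],0,0.3],
    [[0,0,12],0,0.3],
    [[0,0,12],0,0.3],
    [[0,0,8],0,0.3],
    [[0,0,4],0,0.3],
    [[0,0,0],0,0.3],
  ],
)

```text
clock: 23.38
eef_pos: [622.7, -118.7, 221.2]
tcp_rot: [-3.129, 0.072, 0.242]
contact_force: [0.1, 0.1, -2.8]
opening: 0.418
```

```bash
python3 go.py 612 -116.5 60 15
```

```text
t 23.4 grasp [ 611.4 -119.4   66.6] tilt [-0.073 -0.005] yaw 0.242 tool shift [ 1.7 -2.6  6.5] turn -0.020 op 0.418 F [ 0.1  0.1 -2.8]
```

Request:
step_arm(
  commands=[
    [[1,-2,2],0,0.3],
    [[0,-1,2],0,0.3],
    [[0,0,1.5],0,0.3],
    [[0,0,1],0,0.3],
    [[0,0,0],0,0.3],
  ],
)

```text
clock: 24.0
eef_pos: [623.1, -115.1, 215.3]
tcp_rot: [-3.13, 0.07, 0.242]
contact_force: [-0.0, 0.0, -1.7]
opening: 0.415
```

```bash
python3 go.py 612 -116.5 60 15
```

```text
t 24.0 grasp [ 612.1 -115.9   60.7] tilt [-0.071 -0.005] yaw 0.242 tool shift [-0.2  0.5  0.7] turn -0.020 op 0.415 F [-0.   0.  -1.7]
```

Request:
step_arm(
  commands=[
    [[0,0,1.2],0,0.3],
    [[0,0,0.5],0,0.3],
    [[0,0,0],0,0.5],
    [[0,0,0],0,0.65],
    [[0,0,0],0,0.9],
    [[0,0,0],0,1],
    [[0,0,0],0,1],
    [[0,0,-10],0,1],
    [[0,0,-20],0,1],
    [[0,0,-25],0,1],
    [[0,0,-20],0,1],
    [[0,0,-10],0,1],
    [[0,0,0],0,1],
  ],
)

```text
clock: 25.62
eef_pos: [630.4, -115.0, 307.7]
tcp_rot: [-3.132, 0.065, 0.242]
contact_force: [0.1, 0.2, -0.0]
opening: 0.999
```

```bash
python3 - <<'E'
from h import *
cv2.imwrite("pics/p2.png",cv2.resize(grab_frame("scene")[200:360,190:430],None,fx=3,fy=3))
E
python3 go.py 548 107 120 3
```

```text
t 25.7 grasp [ 620.  -115.9  152.5] tilt [-0.066 -0.006] yaw 0.242 tool shift [ -14.3 -233.3   35.8] turn 0.190 op 1.002 F [-0.6  0.4 -0.2]
```

View pics/p2.png

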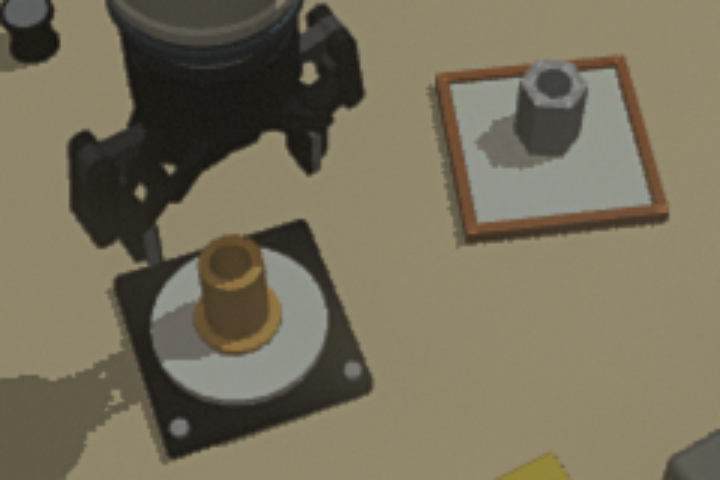

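The bush stands on the stage: flange at about (238,316), disc centre at about (239,324). Next is the coupling.

Request:
step_arm(
  commands=[
    [[0,0,0],0.1,1],
    [[0,0,0],0.09,1],
    [[0,0,0],0,1],
  ],
)

```text
clock: 26.05
eef_pos: [629.2, -114.8, 304.8]
tcp_rot: [3.14, 0.07, 0.047]
contact_force: [-0.4, -0.5, -1.5]
opening: 0.998
```

```bash
python3 go.py 548 107 120 3
```

```text
t 26.1 grasp [ 618.4 -115.6  150.2] tilt [-0.07  -0.005] yaw 0.047 tool shift [ -57.5 -225.7   33.8] turn -0.005 op 0.998 F [-0.4 -0.5 -1.5]
```

Request:
step_arm(
  commands=[
    [[-3,-10,0],0,1],
    [[-5,-20,0],0,1],
    [[-5,-20,0],0,1],
    [[-5,-20,0],0,1],
    [[-5,-20,0],0,1],
    [[-5,-20,0],0,1],
    [[-5,-20,0],0,1],
    [[-5,-20,0],0,1],
    [[-5,-20,0],0,1],
    [[-5,-20,0],0,1],
    [[-5,-20,0],0,1],
    [[-3,-10,0],0,1],
    [[0,0,0],0,1],
  ],
)

```text
clock: 27.68
eef_pos: [556.3, 119.2, 308.1]
tcp_rot: [3.141, 0.071, 0.054]
contact_force: [0.1, -0.7, 0.9]
opening: 0.998
```

```bash
python3 go.py 548 107 90 3
```

```text
t 27.7 grasp [545.3 118.5 153.5] tilt [-0.071 -0.005] yaw 0.054 tool shift [ 6.6 11.6 63.2] turn 0.001 op 0.998 F [ 0.1 -0.7  0.9]
```

Request:
step_arm(
  commands=[
    [[3,6,5],0,1],
    [[3,6,10],0,1],
    [[0,0,15],0,1],
    [[0,0,15],0,1],
    [[0,0,10],0,1],
    [[0,0,5],0,1],
    [[0,0,0],0,1],
  ],
)

```text
clock: 28.55
eef_pos: [558.9, 104.4, 242.1]
tcp_rot: [3.14, 0.074, 0.051]
contact_force: [-0.9, 0.5, 0.1]
opening: 0.999
```

```bash
python3 go.py 548 107 36 3
python3 - <<'E'
from h import *
cv2.imwrite("pics/g3.png",cv2.resize(grab_frame("scene")[180:300,300:460],None,fx=3,fy=3))
E
```

```text
t 28.6 grasp [547.5 103.6  87.5] tilt [-0.073 -0.005] yaw 0.051 tool shift [ 4.5 -3.4 51.3] turn -0.001 op 0.999 F [-0.9  0.5  0.1]
```

View pics/g3.png

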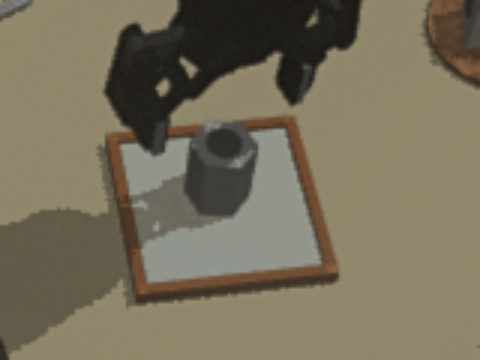

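The jaws straddle the coupling, tips at about (150,150) and (292,100). I'll descend and grip.

Request:
step_arm(
  commands=[
    [[1,-1,8],0,1],
    [[1,-1,12],0,1],
    [[1,-1,12],0,1],
    [[1,0,10],0,1],
    [[0,0,6],0,1],
    [[0,0,3],0,1],
    [[0,0,0],0,1],
    [[0,0,0],0,0.5],
    [[0,0,0],0,0.3],
    [[0,0,0],0,0.3],
    [[0,0,0],0,0.3],
    [[0,0,0],0,0.3],
  ],
)

```text
clock: 30.1
eef_pos: [559.8, 107.9, 188.9]
tcp_rot: [3.14, 0.071, 0.052]
contact_force: [0.8, 1.0, -1.0]
opening: 0.416
```

```bash
python3 go.py 548 107 35 3
```

```text
t 30.1 grasp [548.8 107.2  34.3] tilt [-0.071 -0.005] yaw 0.052 tool shift [-0.9  0.1 -0.7] turn -0.001 op 0.416 F [ 0.8  1.  -1. ]
```

Request:
step_arm(
  commands=[
    [[0,0,-5],0,0.3],
    [[0,0,-15],0,0.3],
    [[0,0,-25],0,0.3],
    [[0,0,-25],0,0.3],
    [[0,0,-25],0,0.3],
    [[0,0,-15],0,0.3],
    [[0,0,0],0,0.3],
  ],
)

```text
clock: 30.98
eef_pos: [567.5, 108.3, 305.6]
tcp_rot: [3.14, 0.071, 0.052]
contact_force: [-0.2, -0.4, -3.4]
opening: 0.414
```

```bash
python3 - <<'E'
from h import *
T,S=grab_frame("top"),grab_frame("scene")
tiles([(T,474,290),(S,129,276)],"pics/pan.png",w=84,k=7)
im=cv2.imread("pics/pan.png"); h=im.shape[0]//2; cv2.imwrite("pics/pan.png",cv2.resize(np.hstack([im[:h],im[h:]]),None,fx=400/588,fy=400/588,interpolation=cv2.INTER_AREA))
E
python3 go.py 469 -329 140 3
```

```text
t 31.1 grasp [555.6 107.4 149.4] tilt [-0.073 -0.005] yaw 0.052 tool shift [-108.   431.3   18. ] turn -0.001 op 0.416 F [-0.2  0.5 -4.3]
```

View pics/pan.png

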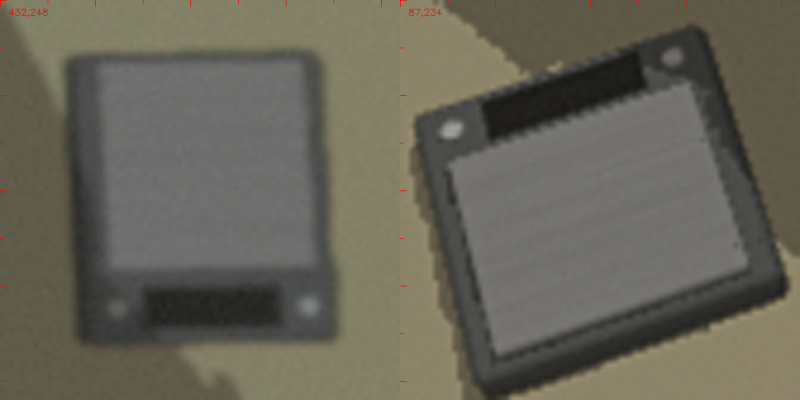

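The pan is clear. Its corners are at (97,60), (303,60), (317,263), (107,268) in the top half and (48,165), (292,85), (347,268), (95,355) in the scene half.

```bash
python3 - <<'E'
from h import *
for n,o,p in [("top",(432,248),[(97,60),(303,60),(317,263),(107,268)]),("scene",(87,234),[(48,165),(292,85),(347,268),(95,355)])]:
    q=np.array([ray(n,o[0]+a/4.762-.4,o[1]+b/4.762-.4,24)[:2] for a,b in p]); print(n,q.mean(0).round(1),np.linalg.norm(np.diff(q,axis=0),axis=1).round(1))
E
```

```text
top [ 468.6 -328.1] [91.3 88.7 92.1]
scene [ 470.2 -329. ] [91.2 88.9 89.8]
```

Request:
step_arm(
  commands=[
    [[-2,10,0],0,0.3],
    [[-5,20,0],0,0.3],
    [[-7,28,0],0,0.3],
    [[-7,28,0],0,0.3],
    [[-7,28,0],0,0.3],
    [[-7,28,0],0,0.3],
    [[-7,28,0],0,0.3],
    [[-7,28,0],0,0.3],
    [[-7,28,0],0,0.3],
    [[-7,28,0],0,0.3],
    [[-7,28,0],0,0.3],
    [[-7,28,0],0,0.3],
    [[-7,28,0],0,0.3],
    [[-7,28,0],0,0.3],
    [[-7,28,0],0,0.3],
    [[-5,20,0],0,0.3],
    [[-3,10,0],0,0.3],
    [[0,0,0],0,0.3],
  ],
)

```text
clock: 33.33
eef_pos: [463.8, -350.0, 303.5]
tcp_rot: [-3.14, 0.095, 0.044]
contact_force: [0.3, -0.0, -3.4]
opening: 0.413
```

```bash
python3 go.py 469.5 -329 52 3
```

```text
t 33.3 grasp [ 449.  -350.4  149.2] tilt [-0.095 -0.003] yaw 0.044 tool shift [ 30.5 -20.3  94.8] turn -0.008 op 0.413 F [ 0.3 -0.  -3.4]
```

Request:
step_arm(
  commands=[
    [[7,-7,0],0,0.3],
    [[8,-7,5],0,0.3],
    [[8,-6,10],0,0.3],
    [[6,0,15],0,0.3],
    [[0,0,15],0,0.3],
    [[0,0,15],0,0.3],
    [[0,0,10],0,0.3],
    [[0,0,5],0,0.3],
    [[0,0,0],0,0.3],
  ],
)

```text
clock: 34.45
eef_pos: [486.3, -324.5, 218.9]
tcp_rot: [-3.137, 0.098, 0.047]
contact_force: [-0.2, 0.7, -3.2]
opening: 0.414
```

```bash
python3 go.py 469.5 -328.5 51 3
```

```text
t 34.5 grasp [ 471.1 -324.6   64.7] tilt [-0.098 -0.   ] yaw 0.047 tool shift [-0.5  3.9 13.8] turn -0.005 op 0.414 F [-0.2  0.7 -3.2]
```

Request:
step_arm(
  commands=[
    [[0,2,4],0,0.3],
    [[0,2,4],0,0.3],
    [[0,0,2.5],0,0.3],
    [[0,0,1.5],0,0.3],
    [[0,0,0.5],0,0.3],
    [[0,0,0],0,0.3],
  ],
)

```text
clock: 35.2
eef_pos: [485.7, -329.4, 207.0]
tcp_rot: [-3.139, 0.095, 0.047]
contact_force: [-0.6, 0.4, -3.2]
opening: 0.418
```

```bash
python3 go.py 469.5 -328.5 51 3
```

```text
t 35.2 grasp [ 470.9 -329.6   52.7] tilt [-0.095 -0.002] yaw 0.047 tool shift [-1.2 -1.2  1.9] turn -0.005 op 0.418 F [-0.6  0.4 -3.2]
```

Request:
step_arm(
  commands=[
    [[-1,-1,1],0,0.3],
    [[0,0,1],0,0.3],
    [[0,0,0.5],0,0.3],
    [[0,0,0],0,0.3],
  ],
)

```text
clock: 35.7
eef_pos: [484.5, -328.3, 205.0]
tcp_rot: [-3.139, 0.095, 0.047]
contact_force: [-0.7, 0.5, -2.6]
opening: 0.417
```

```bash
python3 go.py 469.5 -328.5 51 3
```

```text
t 35.7 grasp [ 469.7 -328.7   50.7] tilt [-0.095 -0.002] yaw 0.047 tool shift [-0.3 -0.2 -0.3] turn -0.005 op 0.417 F [-0.7  0.5 -2.6]
```

Request:
step_arm(
  commands=[
    [[0,0,0.8],0,0.3],
    [[0,0,0.4],0,0.3],
    [[0,0,0],0,0.5],
    [[0,0,0],0,0.65],
    [[0,0,0],0,0.9],
    [[0,0,0],0,1],
    [[0,0,0],0,1],
    [[0,0,-10],0,1],
    [[0,0,-20],0,1],
    [[0,0,-25],0,1],
    [[0,0,-25],0,1],
    [[0,0,-20],0,1],
    [[0,0,0],0,1],
  ],
)

```text
clock: 37.33
eef_pos: [494.9, -328.5, 310.6]
tcp_rot: [-3.141, 0.092, 0.047]
contact_force: [-0.3, 0.3, -0.7]
opening: 0.999
```

```bash
python3 - <<'E'
from h import *
T,S=grab_frame("top"),grab_frame("scene")
tiles([(S,129,276),(S,469,185),(T,148,258),(S,270,300)],"pics/p3.png",w=84,k=3.5)
E
python3 go.py 494 352.5 150 64.7
```

```text
t 37.4 grasp [ 479.4 -328.4  154.3] tilt [-0.095 -0.002] yaw 0.047 tool shift [  46.7 -679.4    1.5] turn -1.082 op 1.000 F [-0.7  0.3 -0.4]
```

View pics/p3.png

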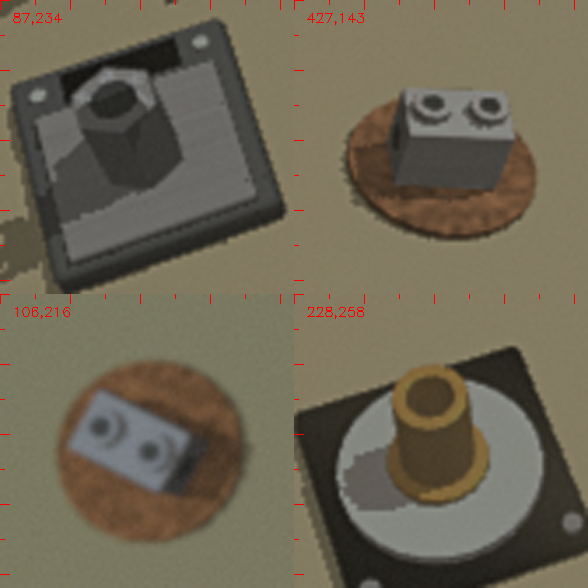

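All three stand upright: the coupling on the pan (rim at (114,99)), the bush on the stage (rim at (431,397)), and the block on the mat with bosses at (433,103)/(490,107) in the scene tile and (100,427)/(150,452) in the top tile. I'll compute positions and start back toward the block.

```bash
python3 - <<'E'
from h import *
def P(n,o,p,z): return np.array([ray(n,o[0]+a/3.5-.36,o[1]+b/3.5-.36,z)[:2] for a,b in p])
for q in (P("scene",(427,143),[(139,103),(196,107)],56),P("top",(106,216),[(100,133),(150,158)],56)):
    d=q[1]-q[0]; print("block",q.mean(0).round(1),np.degrees(np.arctan2(d[1],d[0]))%180)
print("coupling",P("scene",(87,234),[(114,99)],74),"bush",P("scene",(228,258),[(137,103)],82))
E
```

```text
block [495.2 351.2] 62.86938930877859
block [494.3 352.1] 65.4598746175282
coupling [[ 468.86251992 -328.96471592]] bush [[ 611.71865786 -116.48777986]]
```

Request:
step_arm(
  commands=[
    [[3,-20,0],-0.1,1],
    [[3,-30,0],0,1],
    [[3,-30,0],0,1],
    [[3,-30,0],0,1],
    [[3,-30,0],0,1],
    [[3,-30,0],0,1],
    [[3,-30,0],0,1],
    [[3,-30,0],0,1],
    [[3,-30,0],0,1],
    [[0,0,0],0,1],
  ],
)

```text
clock: 38.67
eef_pos: [478.9, -58.6, 298.8]
tcp_rot: [-3.122, 0.11, 0.15]
contact_force: [-0.1, -0.3, 0.3]
opening: 0.997
```

```bash
python3 go.py 494 352.5 150 64.7
```

```text
t 38.7 grasp [461.6 -58.1 144.7] tilt [-0.112  0.003] yaw 0.150 tool shift [  92.1 -401.4   -7.5] turn -0.980 op 0.997 F [-0.1 -0.3  0.3]
```

Request:
step_arm(
  commands=[
    [[30,0,-2],0,1],
    [[30,0,-2],0,1],
    [[30,0,-2],0,1],
    [[20,0,-2],0,1],
    [[0,0,0],0,1],
  ],
)

```text
clock: 39.3
eef_pos: [589.5, -45.1, 290.0]
tcp_rot: [-3.122, 0.117, 0.149]
contact_force: [-0.5, 0.3, 0.7]
opening: 1.002
```

```bash
python3 go.py 494 352.5 150 64.7
```

```text
t 39.3 grasp [571.1 -44.8 136. ] tilt [-0.118  0.002] yaw 0.149 tool shift [ -18.7 -404.5   -3.8] turn -0.980 op 1.002 F [-0.5  0.3  0.7]
```

Request:
step_arm(
  commands=[
    [[0,0,-60],0,1],
    [[0,0,-60],0,1],
    [[0,0,0],0,1],
  ],
)

```text
clock: 39.67
eef_pos: [601.6, -47.7, 409.0]
tcp_rot: [-3.121, 0.124, 0.148]
contact_force: [-0.1, 0.2, -1.3]
opening: 1.0
```

```bash
python3 go.py 494 352.5 150 64.7
```

```text
t 39.7 grasp [582.1 -47.3 255.2] tilt [-0.126  0.002] yaw 0.148 tool shift [ -14.8 -406.1  116.4] turn -0.981 op 1.000 F [-0.1  0.2 -1.3]
```

Request:
step_arm(
  commands=[
    [[0,0,50],0,1],
    [[0,0,50],0,1],
    [[0,0,0],0,1],
  ],
)

```text
clock: 40.05
eef_pos: [585.6, -49.2, 306.1]
tcp_rot: [-3.121, 0.127, 0.147]
contact_force: [0.0, -0.5, 0.1]
opening: 1.001
```

```bash
python3 go.py 494 352.5 150 64.7
```

```text
t 40.0 grasp [565.8 -48.9 152.4] tilt [-0.128  0.002] yaw 0.147 tool shift [ -11.7 -407.4   12.4] turn -0.982 op 1.001 F [ 0.  -0.5  0.1]
```

Request:
step_arm(
  commands=[
    [[-50,0,0],0,1],
    [[-50,0,0],0,1],
    [[0,0,0],0,1],
  ],
)

```text
clock: 40.42
eef_pos: [484.9, -64.9, 320.7]
tcp_rot: [-3.121, 0.128, 0.147]
contact_force: [0.8, -0.1, 0.1]
opening: 1.001
```

```bash
python3 go.py 494 352.5 150 64.7
```

```text
t 40.4 grasp [464.9 -64.6 167. ] tilt [-0.129  0.002] yaw 0.147 tool shift [  91.3 -408.1   13.9] turn -0.982 op 1.001 F [ 0.8 -0.1  0.1]
```

Request:
step_arm(
  commands=[
    [[0,0,0],0.15,1],
    [[0,0,0],0.15,1],
    [[0,0,0],0.15,1],
    [[0,0,0],0.15,1],
    [[0,0,0],0,1],
  ],
)

```text
clock: 41.05
eef_pos: [489.7, -66.1, 327.1]
tcp_rot: [3.088, 0.106, -0.475]
contact_force: [0.5, -0.0, -1.2]
opening: 0.999
```

```bash
python3 go.py 494.6 351.8 150 -26
```

```text
t 41.0 grasp [471.3 -66.  173.2] tilt [-0.119  0.001] yaw -0.475 tool shift [-167.1 -383.8   20.5] turn -0.022 op 0.999 F [ 0.5 -0.  -1.2]
```

Request:
step_arm(
  commands=[
    [[-8,-18,0],0,1],
    [[-8,-18,0],0,1],
    [[-8,-18,0],0,1],
    [[-8,-18,0],0,1],
    [[-8,-18,0],0,1],
    [[-8,-18,0],0,1],
    [[-8,-18,0],0,1],
    [[-8,-18,0],0,1],
    [[-8,-18,0],0,1],
    [[-8,-18,0],0,1],
    [[-8,-18,0],0,1],
    [[-8,-18,0],0,1],
    [[-8,-18,0],0,1],
    [[-8,-18,0],0,1],
    [[-8,-18,0],0,1],
    [[-8,-18,0],0,1],
    [[-8,-18,0],0,1],
    [[-8,-18,0],0,1],
    [[-8,-18,0],0,1],
    [[0,0,0],0,1],
  ],
)

```text
clock: 43.55
eef_pos: [506.6, 328.2, 332.5]
tcp_rot: [3.097, 0.098, -0.436]
contact_force: [0.8, -0.3, -0.3]
opening: 1.006
```

```bash
python3 go.py 494.6 351.8 100 -26
```

```text
t 43.5 grasp [489.9 328.4 178.4] tilt [-0.108  0.001] yaw -0.436 tool shift [  2.1 -26.7  77.5] turn 0.018 op 1.006 F [ 0.8 -0.3 -0.3]
```

Request:
step_arm(
  commands=[
    [[1,-8,0],0.018,1],
    [[1,-9,5],0,1],
    [[0,-9,12],0,1],
    [[0,0,15],0,1],
    [[0,0,15],0,1],
    [[0,0,15],0,1],
    [[0,0,10],0,1],
    [[0,0,5],0,1],
    [[0,0,0],0,1],
  ],
)

```text
clock: 44.68
eef_pos: [511.1, 350.6, 247.3]
tcp_rot: [3.092, 0.099, -0.457]
contact_force: [-0.3, 0.7, 0.2]
opening: 1.0
```

```bash
python3 go.py 494.6 351.8 29 -26
python3 - <<'E'
from h import *
tiles([(grab_frame("scene"),469,170),(grab_frame("top"),150,255)],"pics/g4.png",w=110,k=4)
im=cv2.imread("pics/g4.png"); h=im.shape[0]//2; cv2.imwrite("pics/g4.png",cv2.resize(np.hstack([im[:h],im[h:]]),(800,400)))
E
```

```text
t 44.7 grasp [494.  350.4  93.3] tilt [-0.11  -0.001] yaw -0.457 tool shift [ 6.3 -4.7 63.8] turn -0.003 op 1.000 F [-0.3  0.7  0.2]
```

View pics/g4.png

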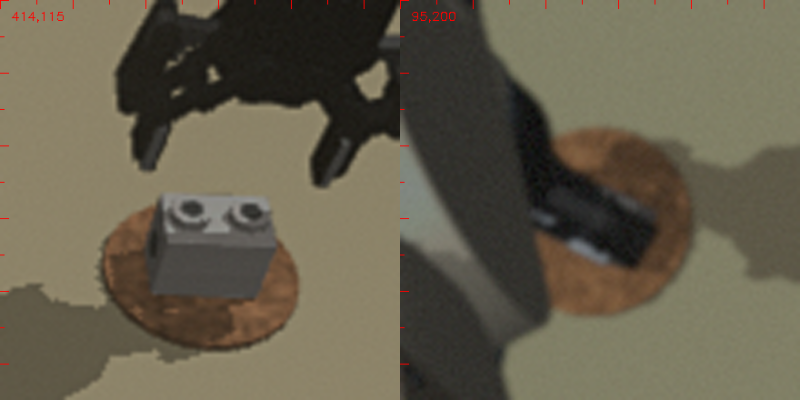

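The jaws straddle the block's long side, tips at about (150,165) and (322,185), still above it. I'll descend straight down.

Request:
step_arm(
  commands=[
    [[1,-2,8],0,1],
    [[1,-1,10],0,1],
    [[1,-1,10],0,1],
    [[1,-1,8],0,1],
    [[0,0,0],0,1],
  ],
)

```text
clock: 45.4
eef_pos: [513.6, 353.8, 209.4]
tcp_rot: [3.094, 0.098, -0.457]
contact_force: [-0.6, -0.3, -0.0]
opening: 1.001
```

```bash
python3 go.py 494.6 351.8 29 -26
```

```text
t 45.4 grasp [496.7 353.8  55.3] tilt [-0.109  0.   ] yaw -0.457 tool shift [ 1.6  1.4 26.4] turn -0.003 op 1.001 F [-0.6 -0.3 -0. ]
```

Request:
step_arm(
  commands=[
    [[1,1,7],0,1],
    [[0,0,8],0,1],
    [[0,0,6],0,1],
    [[0,0,4],0,1],
    [[0,0,1],0,1],
    [[0,0,0],0,0.8],
    [[0,0,0],0,0.6],
    [[0,0,0],0,0.55],
    [[0,0,0],0,0.55],
    [[0,0,0],0,0.55],
  ],
  force=40,
)

```text
clock: 46.65
eef_pos: [511.2, 352.4, 182.7]
tcp_rot: [3.094, 0.098, -0.457]
contact_force: [0.3, 0.8, -1.2]
opening: 0.708
```

```bash
python3 go.py 494.6 351.8 29 -26
```

```text
t 46.6 grasp [494.5 352.5  28.6] tilt [-0.108  0.   ] yaw -0.457 tool shift [ 0.4  0.6 -0.4] turn -0.003 op 0.708 F [ 0.3  0.8 -1.2]
```

Request:
step_arm(
  commands=[
    [[0,0,-4],0,0.55],
    [[0,0,-10],0,0.55],
    [[0,0,-15],0,0.55],
    [[0,0,-15],0,0.55],
    [[0,0,-10],0,0.55],
    [[0,0,-4],0,0.55],
    [[0,0,0],0,0.55],
  ],
)

```text
clock: 47.52
eef_pos: [518.4, 352.6, 245.8]
tcp_rot: [3.096, 0.096, -0.457]
contact_force: [-0.1, 0.0, -1.6]
opening: 0.7
```

```bash
python3 go.py 556.5 103 80 -26
python3 - <<'E'
from h import *
cv2.imwrite("pics/g5.png",cv2.resize(grab_frame("scene")[110:220,414:530],None,fx=3.5,fy=3.5))
E
```

```text
t 47.5 grasp [501.9 352.8  91.7] tilt [-0.106  0.002] yaw -0.457 tool shift [159.6 200.1   5.4] turn -0.003 op 0.700 F [-0.1  0.  -1.6]
```

View pics/g5.png

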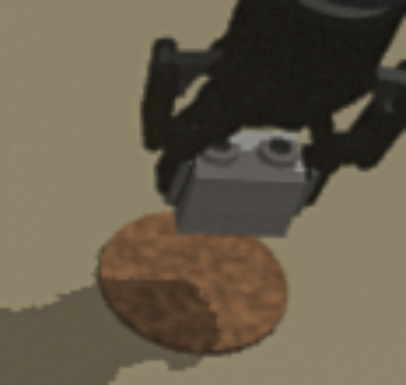

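The block hangs securely between the pads, about level, at (240,190). I'll carry it to the tray.

Request:
step_arm(
  commands=[
    [[6,8,0],0,0.55],
    [[12,15,0],0,0.55],
    [[12,15,0],0,0.55],
    [[12,15,0],0,0.55],
    [[12,15,0],0,0.55],
    [[12,15,0],0,0.55],
    [[12,15,0],0,0.55],
    [[12,15,0],0,0.55],
    [[12,15,0],0,0.55],
    [[12,15,0],0,0.55],
    [[12,15,0],0,0.55],
    [[12,15,0],0,0.55],
    [[12,15,0],0,0.55],
    [[6,8,0],0,0.55],
    [[0,0,0],0,0.55],
  ],
)

```text
clock: 49.45
eef_pos: [575.5, 88.4, 237.8]
tcp_rot: [3.094, 0.097, -0.459]
contact_force: [-0.2, 0.0, -2.0]
opening: 0.705
```

```bash
python3 go.py 556.5 103 32 -26
```

```text
t 49.5 grasp [558.7  88.5  83.7] tilt [-0.108  0.   ] yaw -0.459 tool shift [ -3.4 -14.5  51.7] turn -0.005 op 0.705 F [-0.2  0.  -2. ]
```

Request:
step_arm(
  commands=[
    [[-1,-6,2],0,0.55],
    [[-1,-6,8],0,0.55],
    [[-1,-3,10],0,0.55],
    [[0,0,10],0,0.55],
    [[0,0,8],0,0.55],
    [[0,0,5],0,0.55],
    [[0,0,0],0,0.55],
  ],
)

```text
clock: 50.32
eef_pos: [573.8, 106.3, 190.6]
tcp_rot: [3.093, 0.099, -0.457]
contact_force: [-0.8, 0.3, -1.2]
opening: 0.707
```

```bash
python3 go.py 556.5 103 32 -26
```

```text
t 50.3 grasp [556.8 106.3  36.5] tilt [-0.11 -0.  ] yaw -0.457 tool shift [1.6 2.8 4.5] turn -0.003 op 0.707 F [-0.8  0.3 -1.2]
```

Request:
step_arm(
  commands=[
    [[1,2,2],0,0.55],
    [[0,1,1.5],0,0.55],
    [[0,0,1],0,0.55],
    [[0,0,1],0,0.55],
    [[0,0,0],0,0.55],
  ],
)

```text
clock: 50.95
eef_pos: [573.3, 102.6, 185.7]
tcp_rot: [3.094, 0.098, -0.457]
contact_force: [0.5, -1.0, -2.3]
opening: 0.701
```

```bash
python3 go.py 556.5 103 31 -26
```

```text
t 51.0 grasp [556.5 102.7  31.6] tilt [-0.108  0.   ] yaw -0.457 tool shift [-0.1 -0.3  0.6] turn -0.003 op 0.701 F [ 0.5 -1.  -2.3]
```

Request:
step_arm(
  commands=[
    [[0,0,1],0,0.55],
    [[0,0,0.8],0,0.55],
    [[0,0,0],0,0.73],
    [[0,0,0],0,0.8],
    [[0,0,0],0,1],
    [[0,0,0],0,1],
    [[0,0,0],0,1],
    [[-1,-0.5,-8],0,1],
    [[-2,-1,-15],0,1],
    [[-2,-1,-20],0,1],
    [[-2,-1,-25],0,1],
    [[0,0,-30],0,1],
    [[0,0,-30],0,1],
    [[0,0,-20],0,1],
    [[0,0,0],0,1],
  ],
)

```text
clock: 52.82
eef_pos: [585.0, 109.9, 344.6]
tcp_rot: [3.098, 0.093, -0.456]
contact_force: [0.2, 0.4, -0.4]
opening: 1.001
```

```bash
python3 go.py 556.5 103 31 -26
python3 - <<'E'
from h import *
T,S=grab_frame("top"),grab_frame("scene")
cv2.imwrite("pics/end.png",S)
tiles([(S,373,245),(S,270,300),(S,129,270),(T,269,235)],"pics/end_t.png",w=84,k=3.5)
T0,S0=cv2.imread("pics/top0.png"),cv2.imread("pics/scene0.png")
for nm,u,v in (("vial",367,158),("loupe",200,208),("marker",500,292)):
    print(nm,"mean abs diff",cv2.absdiff(S,S0)[v-18:v+18,u-18:u+18].mean().round(1))
E
```

```text
t 52.8 grasp [569.1 110.2 190.4] tilt [-0.102  0.001] yaw -0.456 tool shift [  6.6   5.  159.8] turn -0.002 op 1.001 F [ 0.2  0.4 -0.4]
vial mean abs diff 48.7
loupe mean abs diff 9.4
marker mean abs diff 9.5
```

View pics/end_t.png

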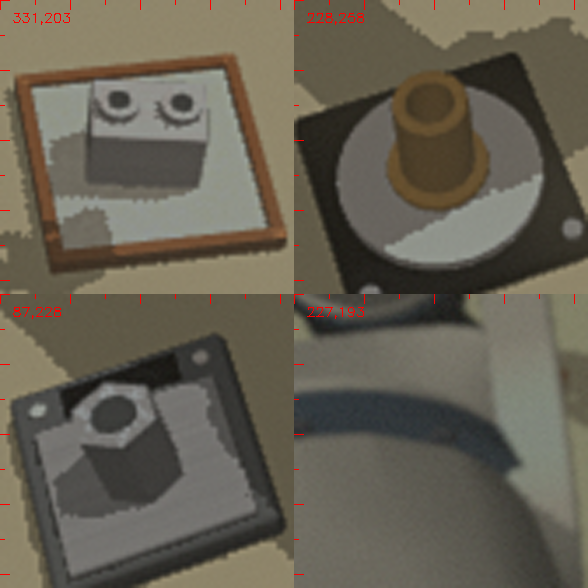

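View pics/end.png

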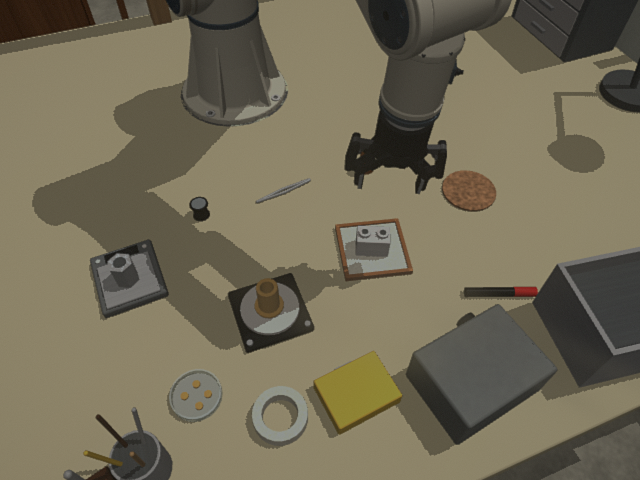

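The block stands upright in the tray (bosses at (119,101) and (181,104)). The bush and coupling have not shifted, and the loupe and marker are where they were. The bottle is only hidden behind the gripper here. I'll check the block's position numerically, look for the bottle in the top view, and hand in.

```bash
python3 - <<'E'
from h import *
q=np.array([ray("scene",331+a/3.5-.36,203+b/3.5-.36,58)[:2] for a,b in [(119,101),(181,104)]]); print("block",q.mean(0))
T=grab_frame("top"); T0=cv2.imread("pics/top0.png"); print("vial diff top",cv2.absdiff(T,T0)[317:341,213:237].mean())
if np.hypot(*(q.mean(0)-[556.5,103]))<10: sign_off(); print("handed in",sense()["clock"])
E
```

```text
block [557.23838008 101.15529037]
vial diff top 31.34201388888889
the job is handed in; nothing more can be done
the job is handed in; nothing more can be done
```

I moved all three parts and handed the job in at about 53 s of the 99 s allowed. I parked the block on the cork mat, then placed the bush on the stage, the coupling on the pan and the block in the tray. All three are released and standing upright.

| Part | Destination | Measured distance from the middle |
|---|---|---|
| Bush | Stage | about 1 mm |
| Coupling | Scale pan | about 1 mm |
| Block | Tray | about 2 mm |

All three are inside the 15 mm limit. The bush and coupling figures come from the picture taken just after the coupling was set down; the last picture shows both still in place, but I did not measure them again.

- **Bottle not confirmed:** the gripper hid the bottle in the last scene picture. The top-view difference check there did not match the start (31), and I did not look at that picture to see why. The arm never went near the bottle, passing more than 100 mm to the side and well above it.
- **Loupe and marker:** they look unmoved in the last picture.
- **Tool tilt:** the tool drifted about 0.1 rad off vertical over the long moves. I allowed for it by choosing the grip directions accordingly.

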